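Set up the bread-spice mill and present the spice tins to the code reader

TASK

Make the spice mill ready for the next rye batch: first push the hopper gate fully shut, and only then turn the grind sleeve to 3. Clear both used weighing cups from the reader's strip into the wash crate, and stand every spice tin upright on the reader's strip, wholly between its two lines, with its label squarely facing the reader's window. Leave everything else on the bench where it is.

Things in the scene. Friction and masses are not known exactly. Their poses are not given: they have to be found in the camera images.
- mill: electric spice mill, fixed: wooden housing 190 mm deep (x), 270 mm wide (y), top at 108 mm; origin at the centre of its underside, its front faces its own -x. On the right of its top (at x -10, y -60 mm) a steel grinding head, radius 55 mm, top at 140 mm, with a white scale numbered 1 to 8; on the left (x 0, y 75 mm) the lidded hopper, radius 56 mm, top at 218 mm. In front of the housing, under the spout, a fixed beaker (x -126, y -60 mm, radius 28 mm, 66 mm tall).
- sleeve_top (a point): centre of the top of the grind sleeve, a ribbed black upright sleeve 48 mm in diameter and 45 mm tall standing on the scale (its foot 46 mm below this point, with a 29 mm radius skirt 6 mm high); grip it from above across any diameter and turn it about its vertical axis
- sleeve_mark (a point): outer end of the white pointer line on top of the grind sleeve, 24 mm from its axis; turns with it. The pointer points to the number set.
- grind_sleeve (a joint): turn of the grind sleeve in rad, growing clockwise seen from above: number n is at 0.4 x (n - 1), from 1 at 0.0 to 8 at 2.8. Spring detents hold it at each number (about 0.1 N m to pass one); let go between two, it snaps to the nearer. Seen from above in the mill's frame the pointer's direction is 1.4 rad minus this value, from the mill's +x towards its +y: number 1 on the left, between 4 and 5 to the back, 8 on the right.
- gate (a joint): slide of the hopper gate in m: 0 fully open (pulled out to the front), 0.045 fully shut against its stop; grows as the tab is pushed towards the mill's +x; about 3 N of friction, stays where it is left
- gate_tab (a point): middle of the top edge of the gate's upright black tab, 12 mm thick along the slide (mill x), 26 mm wide (mill y), 34 mm tall; it stands on a thin 22 mm wide blade, with more than 30 mm of free air under the blade down to the housing's top
- reader: fixed code reader: aluminium base plate 4 mm thick, reaching 66 mm to -x and 160 mm to +x of the origin and 200 mm to either side (y), with a strip between two black lines along y, 104 mm apart inside the lines; origin at the strip's middle on the bench (z 0). Behind the strip, from x 87 to 157 mm, the grey reader block, 66 mm tall, 370 mm wide, with a dark red window over its whole front looking to its own -x across the strip.
- weigh_cup1: used weighing cup, open and empty, plain steel, 60 mm across at the rim, narrower at the foot, 46 mm tall, wall 3 mm, 0.11 kg; stands on the reader's strip at the start; origin at the centre of its foot
- wash_crate: grey open wash crate, fixed on the bench: 220 mm (x) by 150 mm (y), 60 mm tall, walls and floor 6 mm; origin at the centre of its underside
- honey_jar: squat amber glass jar with a steel cap, 66 mm in diameter, 75 mm tall, standing among the tins; not part of the job
- weigh_cup2: a second weighing cup like weigh_cup1, also on the strip at the start
- tin1: closed round spice tin of bare metal, 60 mm in diameter, 62 mm tall, 0.15 to 0.3 kg, standing upright; origin at the centre of its foot, z up through the lid; its paper label, 42 mm wide with dark code bars, is on the side its own +x axis points to, and a 14 mm wide paper seal strip runs from the label over the lid's edge to the lid's middle. Some of tin1 to tin4 may be absent.
- tin2: closed round spice tin of bare metal, 60 mm in diameter, 62 mm tall, 0.15 to 0.3 kg, standing upright; origin at the centre of its foot, z up through the lid; its paper label, 42 mm wide with dark code bars, is on the side its own +x axis points to, and a 14 mm wide paper seal strip runs from the label over the lid's edge to the lid's middle. Some of tin1 to tin4 may be absent.
- tin3: closed round spice tin of bare metal, 60 mm in diameter, 62 mm tall, 0.15 to 0.3 kg, standing upright; origin at the centre of its foot, z up through the lid; its paper label, 42 mm wide with dark code bars, is on the side its own +x axis points to, and a 14 mm wide paper seal strip runs from the label over the lid's edge to the lid's middle. Some of tin1 to tin4 may be absent.
- tin4: closed round spice tin of bare metal, 60 mm in diameter, 62 mm tall, 0.15 to 0.3 kg, standing upright; origin at the centre of its foot, z up through the lid; its paper label, 42 mm wide with dark code bars, is on the side its own +x axis points to, and a 14 mm wide paper seal strip runs from the label over the lid's edge to the lid's middle. Some of tin1 to tin4 may be absent.
- tin1_label (a point): middle of tin1's label, 30 mm from the tin's axis along its +x, 26 mm above its foot
- tin2_label (a point): middle of tin2's label, 30 mm from the tin's axis along its +x, 26 mm above its foot
- tin3_label (a point): middle of tin3's label, 30 mm from the tin's axis along its +x, 26 mm above its foot
- tin4_label (a point): middle of tin4's label, 30 mm from the tin's axis along its +x, 26 mm above its foot
- loaf_tin: empty dark bread tin, 110 by 220 mm, 75 mm tall, to the right; not part of the job
- scraper: steel dough scraper lying flat, 130 mm long, up to 20 mm high; not part of the job
- pastry_brush: pastry brush lying on the bench, about 160 mm long, under 30 mm high; not part of the job
- timer: white kitchen timer, 35 by 70 mm, 65 mm tall, to the left of the mill; not part of the job
- mug: white mug, 80 mm across, 90 mm tall, to the left; not part of the job
Not all that is in view belongs to the job. What is shaped like the tin2 but blue is not meant.

How it is judged:
By the outcome, as a careful person would: the job done as asked, in the order asked, and still so for the second after the job is handed in, with the robot touching nothing.
Of tin1, tin2, tin3, tin4 only 2 to 4 are there at a start; the rules pass over those that are not, and their reading is None.
At some moment in a run one of tin1, tin2, tin3, tin4, weigh_cup1, weigh_cup2 may be knocked a few centimetres aside while the robot is not near it.
It also fails if it takes over 210 s, if anything falls off the work surface, if the arm or the gripper's body presses on something with over 40 N, if the wrist force passes 120 N, or if a joint passes its speed limit or range.

ROBOT

A 6-joint arm with a two-finger parallel gripper is mounted at the origin on the work surface. World frame = base frame: x ahead of the robot, y to its left, z up, the work surface at z = 0. Lengths are in mm, angles in rad, forces in N, time in s.
With the tool pointing down it reaches from about 350 to 875 mm from the base axis. Payload 15.5 kg.
Tool frame: the origin (TCP) lies at the very end of the fingers, on their centre line; the grasp point (between the pads) lies 19 mm behind it; z points along the fingers, y is the direction in which the jaws open and shut (so a half turn about z gives the same grasp; the last joint's range is limited). The gripper opens to 85 mm and grips with 20 to 120 N. Pads are 22 mm wide; open, the fingers measure 114 mm over their backs; the gripper's body (76 mm by 85 mm) begins 54 mm behind the grasp point. The pads swing forward as they close: fully open they stand 13 mm farther back than shut.
Start: joints at [-0.096, 0.494, 1.345, -0, 1.302, -0.096], TCP at [625.001, 0.003, 231.277] pointing down, gripper open.
Joint ranges: [-2.91, 2.91], [-0.82, 2.16], [0.22, 2.67], [-1.22, 4.37], [0.12, 2.79], [-3.08, 3.08]. Speed limits (rad/s): [1.89, 1.89, 2.57, 3.01, 3.01, 3.01].

INTERFACE

Orientations are given as a rotation vector (axis times angle).
In Python, from cell import state, eyes, finish_job, spotter gives the robot as it stands. The module is installed in compiled form; this text tells all that it offers.
- The arm moves only by the tool send_rows, never from a script. Its argument "steps" is a list of rows, each a list of 4 numbers: the shift along the tool's x, y, z in m, then the turn about the tool's z in degrees. A call has exactly 5 rows; each row shifts and turns the commanded pose from where the row before left it, along the tool's axes as they then stand; what a row does not reach is not made up. A row lasts 1/8 s, in which the tool goes at most 62.5 mm and 10.7 degrees, less where a joint would pass 70% of its speed; a pose out of reach is approached as far as the arm can. A call is refused whole if a number of a shift passes 0.0625 or a number of a turn 10.7, either way. A call with a gripper value outside its range is refused whole. "grip" is the finger opening in m, from 0 to 0.0854, set as the call begins (left out, the last holds). The fingers move at their own pace and stop on an object; the grip force is fixed at half the most. Time passes only in rows, so rows that do not move let the fingers close, or fill a call up. It gives the time, the measured TCP pose, the force and the opening at its end, in the units of the state.
- state(): the state, without advancing time (a new reading comes with each control period).
- eyes.camera(name): name is "scene" or "side" or "wrist"; returns a dict with "color" (400x640x3 uint8, red, green, blue), "fx", "fy", "cx", "cy" (pixels), "D" ([k1, k2, p1, p2, k3] as OpenCV has them; the pictures are not rectified), "xyz" and "rotation" of the camera in the world. Camera axes: x right, y down, z forward; pixel columns grow to the right and rows downward; lengths in mm; the calibration is good to about 2 mm. A picture is of the moment at which its call begins. There is no depth.
- finish_job(): hands the job in, once; it reports no verdict.
Trained networks look in a picture, given as the dict that the camera call returned (one of the last four; its "shot" number tells which), for a name from the list of things; names that differ only in an ending like _2 or _b are one class to them, and where a whole thing is asked for, a point or a joint stands for the part that bears it (a point fixed in the world has none). Each returns a list of dicts, best first, with "p" (0 to 1); they miss things now and then, are a little off and sometimes report something else, mostly with a low value. They report only what shows in the picture. A call takes as long as a camera call. They do not tell look-alikes from the thing itself.
- spotter.find_in(picture, query): "position" ([column, row] in pixels, amid what is visible of it).
- spotter.silhouettes(picture, query): "pixels" (400x640 bool, what is visible of it) and "position" ([column, row] in pixels, amid what is visible of it).
The state is a dict: "t": time; "joint_pos": joint angles; "qd": joint speeds; "joint_efforts": joint torques, N m; "ee_pos": TCP position; "tcp_rot": TCP orientation; "ft_force": force on the tool from outside, world axes, zero at the start; "moment": the same for the moment, N m; "gripper_width": finger opening in mm.
Only numpy, scipy, OpenCV 4.12 (cv2) and the standard library are available. Lean on these libraries where they do the work, as an engineer would, in place of code of your own. Each camera call takes 0.05 s, during which the arm holds its last target. There are 200 camera calls.

## Working session

There is one attempt and no reset: what is moved stays moved. The work goes in short steps, Python scripts to look and compute and a tool call to move; the robot and the scene stay as the last step left them, time stands still between calls to the robot, and variables do not carry over. Pictures are saved under pics/ and viewed, about 12 in all and at most 16, crops included, and the job is handed in when it is done.

Besides the shell and the picture viewer there is one more tool, called after "Call:" as a command line: name --pt "numbers of a row" for each row, then --argument value for the rest. send_rows: Moves the arm, as the interface text tells. Its arguments: {"type":"object","properties":{"steps":{"type":"array"},"grip":{"type":"number"}},"required":["steps"]}

```bash
mkdir -p pics; ls
cat > h.py <<'E'
import numpy as np, cv2, json
from cell import state, eyes, spotter
def K(c): return np.array([[c["fx"],0,c["cx"]],[0,c["fy"],c["cy"]],[0,0,1.]])
def R(c):
    r=np.array(c["rotation"],float)
    return r if r.shape==(3,3) else cv2.Rodrigues(r)[0]
def px2w(c,uv,z):
    p=cv2.undistortPoints(np.array(uv,float).reshape(-1,1,2),K(c),np.array(c["D"],float)).reshape(-1,2)
    d=np.c_[p,np.ones(len(p))]@R(c).T
    o=np.array(c["xyz"],float)
    return o+d*((z-o[2])/d[:,2])[:,None]
def w2px(c,P):
    r=R(c).T
    return cv2.projectPoints(np.array(P,float).reshape(-1,3),cv2.Rodrigues(r)[0],-r@np.array(c["xyz"],float),K(c),np.array(c["D"],float))[0].reshape(-1,2)
def save(c,n): cv2.imwrite("pics/"+n+".png",c["color"][:,:,::-1])
E
python3 - <<'E'
from h import *
print(state())
for n in ["scene","side","wrist"]:
    c=eyes.camera(n); save(c,n+"0"); print(n,c["xyz"],c["rotation"],c["fx"],c["D"])
    for q in ["mill","sleeve_top","sleeve_mark","gate_tab","reader","weigh_cup1","wash_crate","honey_jar","tin1","tin1_label"]:
        print(q,[(np.round(d["position"]).tolist(),round(d["p"],2)) for d in spotter.find_in(c,q)])
E
```

```text
pics
{'t': 0.0, 'joint_pos': array([-9.55065358e-02,  4.94199903e-01,  1.34617473e+00,  2.64143938e-05,
        1.30249553e+00, -9.55004300e-02]), 'qd': array([-0.00119984, -0.00217032,  0.00105739, -0.00132175, -0.00149888,
       -0.00274187]), 'joint_efforts': array([-2.68344644e-03, -8.82162237e+01, -3.83866239e+01, -4.40739132e-04,
        1.02696815e-02,  1.38197843e-04]), 'ee_pos': array([6.24618072e+02, 4.42827595e-02, 2.30675090e+02]), 'tcp_rot': array([-2.22074765e+00, -2.22071851e+00,  1.24592902e-03]), 'ft_force': array([0.65393201, 0.45703282, 0.22002773]), 'moment': array([-0.0118391 ,  0.00857722, -0.0018994 ]), 'gripper_width': 85.17174406112166}
scene [1411.82661549   88.14360095  948.15399244] [-1.64065445 -1.79307074  0.84321843] 386.2241090442839 [0.02653324 0.         0.         0.         0.        ]
mill [([415.0, 272.0], 0.98)]
sleeve_top [([392.0, 251.0], 0.91)]
sleeve_mark [([390.0, 248.0], 0.95)]
gate_tab [([434.0, 223.0], 0.44)]
reader [([245.0, 273.0], 0.8), ([386.0, 246.0], 0.34), ([232.0, 249.0], 0.27)]
weigh_cup1 [([258.0, 256.0], 0.84), ([229.0, 251.0
[... 881 characters left out ...]
.0, 190.0], 0.34)]
tin1 [([335.0, 214.0], 0.71), ([328.0, 158.0], 0.69), ([295.0, 194.0], 0.64), ([382.0, 203.0], 0.57), ([356.0, 198.0], 0.52), ([348.0, 181.0], 0.46)]
tin1_label [([335.0, 216.0], 0.63)]
wrist [624.58650178  66.9042176  374.073501  ] [2.87696038e+00 6.61364526e-04 1.32828990e-04] 328.61297527549584 [-0.06574091  0.          0.          0.          0.        ]
mill [([371.0, 21.0], 0.73)]
sleeve_top [([368.0, 25.0], 0.58)]
sleeve_mark []
gate_tab []
reader [([344.0, 274.0], 0.74)]
weigh_cup1 [([301.0, 327.0], 0.74)]
wash_crate []
honey_jar [([122.0, 162.0], 0.6)]
tin1 [([135.0, 389.0], 0.94), ([152.0, 263.0], 0.71)]
tin1_label [([148.0, 262.0], 0.69), ([121.0, 161.0], 0.35)]
```

View pics/scene0.png

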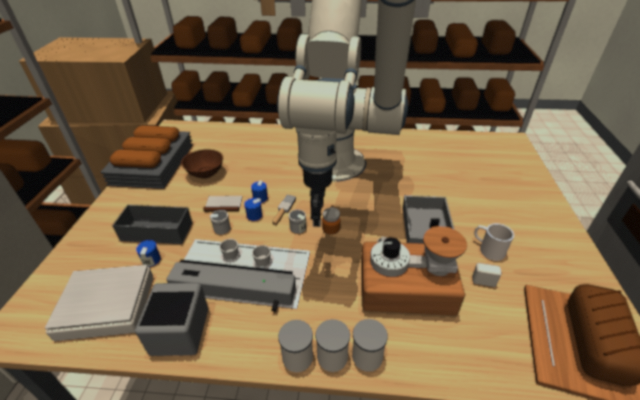

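View pics/side0.png

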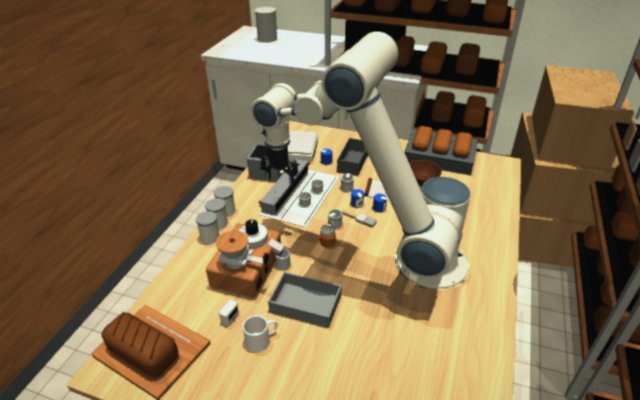

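View pics/wrist0.png

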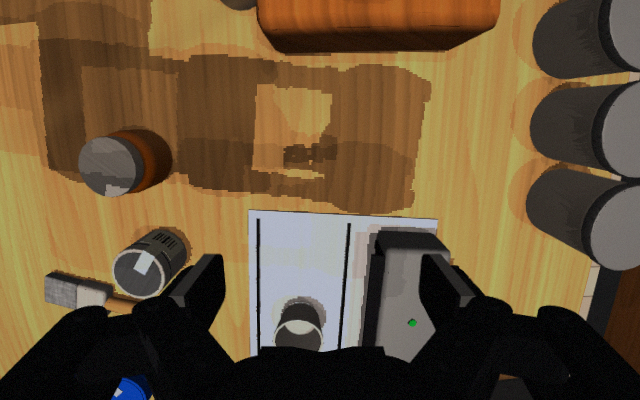

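Candidates in the scene picture: bare tins (218,222) and (297,221). The blue look-alikes, not meant, are (148,254), (254,210) and (260,191), and the amber jar is (331,220). The cups are (229,250) and (262,256), the mill is (415,272), and the crate is (427,213).

Run:
```python
from h import *
c=eyes.camera("scene")
f=lambda uv,z:np.round(px2w(c,uv,z)[:,:2]).tolist()
print("tin/cup",f([(220,213),(299,212),(229,243),(262,249)],60), "jar",f([(332,211)],75))
print("blue",f([(148,245),(254,202),(260,184)],62))
print("sleeve",f([(391,241)],187),"hopper",f([(445,236)],218))
print("reader block top corners",f([(171,265),(296,280),(296,297),(170,284)],66),"plate",f([(189,242),(310,250)],4))
print("crate rim",f([(405,198),(446,199),(452,229),(405,228)],60))
print("mill top corners",f([(364,247),(361,282),(461,284)],108))
s=eyes.camera("side")
im=cv2.hconcat([cv2.resize(c["color"][170:320,340:520],None,fx=2.2,fy=2.2,interpolation=3),cv2.resize(s["color"][205:305,200:290],(396,330),interpolation=3)])
cv2.imwrite("pics/mill.png",im[:,:,::-1])
```

```text
tin/cup [[441.0, -362.0], [413.0, -89.0], [580.0, -291.0], [597.0, -181.0]] jar [[416.0, 26.0]]
blue [[611.0, -543.0], [375.0, -257.0], [268.0, -258.0]]
sleeve [[654.0, 204.0]] hopper [[654.0, 342.0]]
reader block top corners [[689.0, -436.0], [714.0, -56.0], [772.0, -48.0], [758.0, -412.0]] plate [[534.0, -452.0], [537.0, -38.0]]
crate rim [[305.0, 283.0], [299.0, 429.0], [456.0, 424.0], [464.0, 272.0]]
mill top corners [[608.0, 135.0], [739.0, 128.0], [722.0, 395.0]]
```

View pics/mill.png

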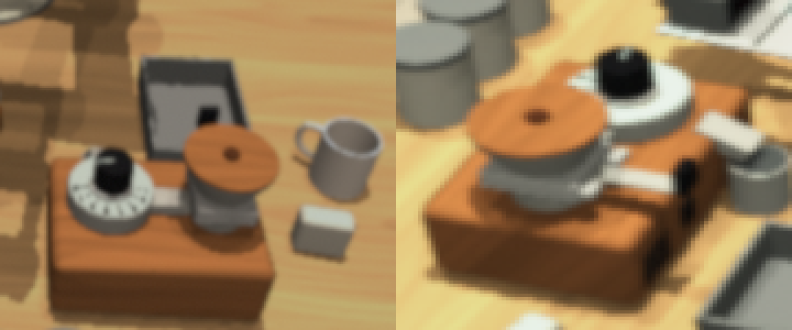

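The pictures show the mill front-left, the gate tab protruding towards the robot in front of the hopper (scene ~ (434,223)), and the sleeve pointing near number 1 or 2. I'll move the wrist camera over the mill.

Call:
send_rows --pt "0.058 -0.01 -0.03 0" --pt "0.058 -0.01 -0.03 0" --pt "0.058 -0.01 -0.03 0" --pt "0.058 -0.01 -0.03 0" --pt "0.058 -0.01 -0.03 0" --grip 0.0

```text
t: 2.38
ee_pos: [577.0, 276.1, 374.3]
tcp_rot: [2.221, 2.221, 0.0]
ft_force: [1.5, 0.2, 0.2]
gripper_width: 0.3
```

Call:
send_rows --pt "0 0 0 0" --pt "0 0 0 0" --pt "0 0 0 0" --pt "0 0 0 0" --pt "0 0 0 0"

```text
t: 3.0
ee_pos: [577.8, 273.7, 373.0]
tcp_rot: [-2.222, -2.22, 0.001]
ft_force: [-0.7, 0.3, 1.3]
gripper_width: -0.2
```

Run:
```python
from h import *
c=eyes.camera("wrist"); save(c,"w1"); s=state(); print(s["ee_pos"],s["tcp_rot"],s["gripper_width"],c["xyz"],c["rotation"])
for q in ["mill","sleeve_top","sleeve_mark","gate_tab","wash_crate"]:
    print(q,[(np.round(d["position"]).tolist(),round(d["p"],2)) for d in spotter.find_in(c,q)])
```

```text
[577.8250927  273.91890991 373.04372122] [-2.22211013e+00 -2.22060583e+00  3.80126895e-04] 0.06025012859114342 [577.55030433 340.6615709  515.75634288] [ 2.87680815e+00 -5.73872527e-04 -5.90080230e-04]
mill [([387.0, 162.0], 0.91), ([345.0, 9.0], 0.18)]
sleeve_top [([391.0, 238.0], 0.98)]
sleeve_mark [([393.0, 238.0], 0.61)]
gate_tab [([318.0, 118.0], 0.81)]
wash_crate [([191.0, 103.0], 0.86), ([319.0, 341.0], 0.35)]
```

View pics/w1.png

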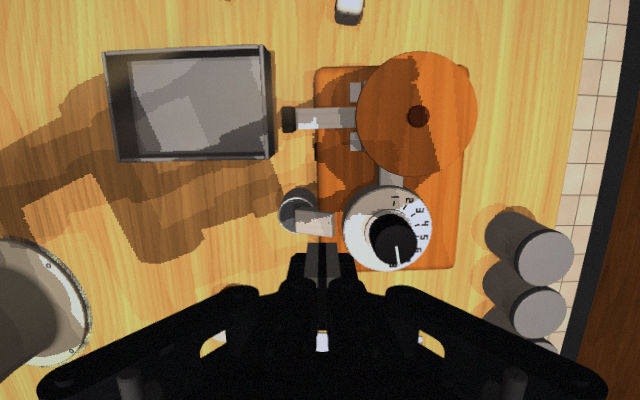

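Wrist view: the gate tab is at (289,119), the lid centre (418,117), the sleeve with pointer down near 8 at (397,255), and the crate is at upper left.

Run:
```python
from h import *
c=eyes.camera("wrist")
im=cv2.resize(c["color"][170:290,330:450],None,fx=5,fy=5,interpolation=3); cv2.imwrite("pics/sl.png",im[:,:,::-1])
f=lambda uv,z:np.round(px2w(c,uv,z)[:,:2]).tolist()
print("lid",f([(418,117)],218),"head",f([(387,229)],140),"mill corners",f([(315,68),(468,66),(462,268)],108))
for z in (160,180): print("tab",z,f([(282,107),(297,107),(282,132),(297,132)],z))
print("crate rim",f([(104,53),(268,45),(275,158),(117,161)],60))
# tab height by triangulation with side cam
s=eyes.camera("side")
for z in (150,165,180,195): print(z,w2px(s,px2w(c,[(289,119)],z)).round(), f([(289,119)],z))
```

```text
lid [[662.0, 341.0]] head [[657.0, 208.0]] mill corners [[569.0, 396.0], [750.0, 400.0], [771.0, 140.0]]
tab 160 [[536.0, 350.0], [551.0, 350.0], [535.0, 325.0], [551.0, 324.0]]
tab 180 [[538.0, 350.0], [553.0, 350.0], [537.0, 325.0], [552.0, 325.0]]
crate rim [[287.0, 427.0], [508.0, 431.0], [512.0, 284.0], [285.0, 282.0]]
150 [[266. 261.]] [[542.0, 338.0]]
165 [[265. 258.]] [[543.0, 338.0]]
180 [[264. 255.]] [[545.0, 338.0]]
195 [[263. 252.]] [[546.0, 338.0]]
```

View pics/sl.png

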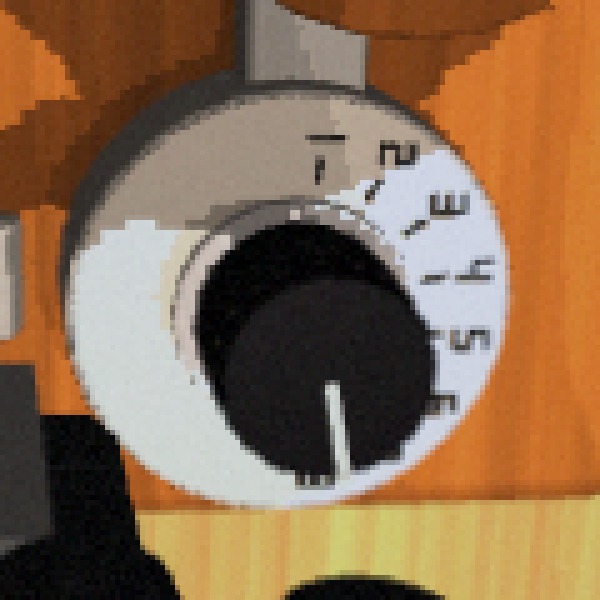

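Run:
```python
from h import *
from scipy.optimize import least_squares
c=eyes.camera("wrist")
f=lambda uv,z:np.round(px2w(c,uv,z)[:,:2],1)
t=np.array([(320,172),(375,190),(413,228),(435,278)],float)/5+[330,170]
P=f(t,140); a=1.4-.4*np.arange(4)
r=least_squares(lambda p:np.r_[P[:,0]-p[0]-p[3]*np.cos(a+p[2]),P[:,1]-p[1]-p[3]*np.sin(a+p[2])],[657,208,0,40]); print(r.x,r.cost)
print("sleeve top",f([(395.8,245.4)],186), "mark",f([(330+342/5,170+475/5)],186))
sc=eyes.camera("scene")
for z in (160,180): print(w2px(sc,px2w(c,[(289,119)],z)).round())
print(state()["joint_pos"])
```

```text
[6.58492614e+02 2.04586528e+02 3.55238798e-02 3.52710216e+01] 0.07309421640454206
sleeve top [[657.4 206. ]] mark [[661.8 182.7]]
[[434. 223.]]
[[435. 219.]]
[3.50117371e-01 4.23721216e-01 1.08064314e+00 6.90060854e-06
 1.63722169e+00 3.50057445e-01]
```

Call:
send_rows --pt "0.032 -0.039 0 0" --pt "0.032 -0.039 0 0" --pt "0 0 0.02 10" --pt "0 0 0.02 10" --pt "0 0 0.02 10"

```text
t: 4.12
ee_pos: [499.6, 338.5, 312.7]
tcp_rot: [2.725, 1.563, 0.001]
ft_force: [0.8, 0.3, 0.2]
gripper_width: -0.1
```

Call:
send_rows --pt "0 0 0.025 10" --pt "0 0 0.025 10" --pt "0 0 0.025 10" --pt "0 0 0.025 10" --pt "0 0 0.025 10"

```text
t: 4.75
ee_pos: [499.8, 338.4, 187.5]
tcp_rot: [-3.13, -0.265, -0.0]
ft_force: [0.0, -0.8, 0.9]
gripper_width: 0.2
```

Call:
send_rows --pt "0 0 0.02 10" --pt "0 0 0.0 0" --pt "0 0 0 0" --pt "0 0 0 0" --pt "0 0 0 0"

```text
t: 5.38
ee_pos: [500.0, 338.5, 168.8]
tcp_rot: [-3.141, -0.002, -0.001]
ft_force: [-0.5, 0.2, 0.2]
gripper_width: 0.2
```

Run:
```python
from h import *
s=state(); print(s["ee_pos"],s["tcp_rot"],s["joint_pos"])
w=eyes.camera("wrist"); c=eyes.camera("side")
im=cv2.hconcat([w["color"],cv2.resize(c["color"][205:305,200:330],(520,400),interpolation=3)]); im=cv2.resize(im,(800,276),interpolation=cv2.INTER_AREA); cv2.imwrite("pics/p1.png",im[:,:,::-1])
```

```text
[499.97100984 338.53987047 168.84674723] [-3.14106299e+00 -1.95622154e-03 -1.45930844e-03] [4.96322684e-01 5.28093847e-01 1.47449791e+00 2.54603778e-05
 1.13793207e+00 2.06586276e+00]
```

View pics/p1.png

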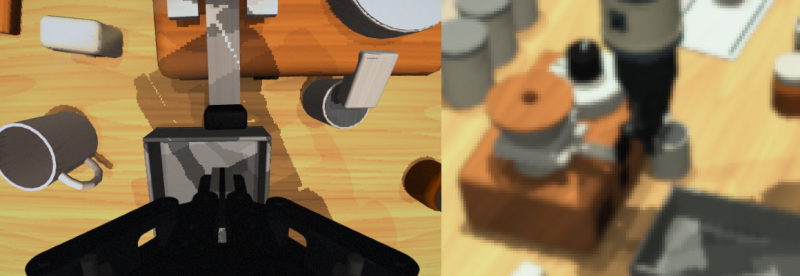

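Side view: the closed fingertips stand in front of the tab and level with its top. The wrist view has the tab centred at about (225,115). I'll lower and push.

Call:
send_rows --pt "0 0 0.013 0" --pt "0.015 0 0 0" --pt "0.012 0 0 0" --pt "0.012 0 0 0" --pt "0.011 0 0 0"

```text
t: 6.1
ee_pos: [550.4, 338.5, 155.1]
tcp_rot: [-3.141, 0.0, 0.001]
ft_force: [-3.5, 2.4, 0.5]
gripper_width: 0.1
```

Call:
send_rows --pt "0.004 0 0 0" --pt "0.004 0 0 0" --pt "0.003 0 0 0" --pt "0.003 0 0 0" --pt "0 0 0 0"

```text
t: 6.72
ee_pos: [562.0, 338.4, 155.2]
tcp_rot: [3.141, 0.0, -0.005]
ft_force: [-14.3, 3.1, 5.7]
gripper_width: 0.2
```

Call:
send_rows --pt "0.002 0 0 0" --pt "0.002 0 0 0" --pt "0.001 0 0 0" --pt "0 0 0 0" --pt "0 0 0 0"

```text
t: 7.35
ee_pos: [562.4, 338.4, 155.1]
tcp_rot: [3.14, 0.002, -0.017]
ft_force: [-44.3, 3.9, 25.7]
gripper_width: 0.2
```

Run:
```python
from h import *
s=state(); print(s["ee_pos"],s["ft_force"],s["moment"])
w=eyes.camera("wrist"); c=eyes.camera("side")
im=cv2.hconcat([cv2.resize(w["color"][0:330,120:560],(440,330)),cv2.resize(c["color"][215:295,215:300],(350,330),interpolation=3)]); cv2.imwrite("pics/p2.png",im[:,:,::-1])
```

```text
[562.41827638 338.41507739 155.11315936] [-44.29990855   3.87473232  25.69070818] [0.52935251 6.96157551 0.12844233]
```

View pics/p2.png

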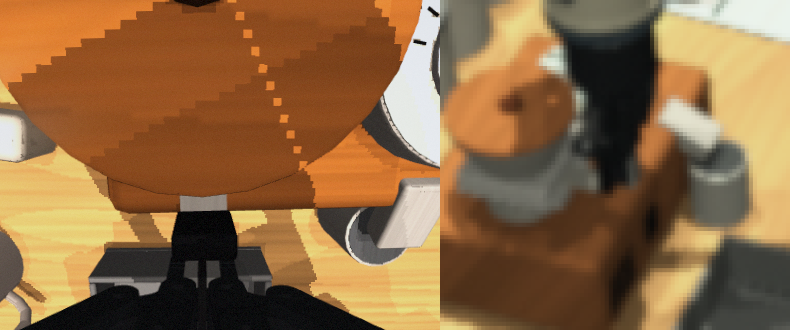

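Run:
```python
from h import *
c=eyes.camera("wrist")
for z in (165,172,178): print(z,px2w(c,[(325,212),(325,234)],z)[:,:2].round(1).tolist())
print([(d["position"],d["p"]) for d in spotter.find_in(c,"gate_tab")])
m=[579,580]
s=eyes.camera("side")
```

```text
165 [[589.0, 337.8], [579.1, 337.8]]
172 [[591.2, 337.9], [581.8, 337.9]]
178 [[593.0, 338.0], [584.1, 337.9]]
[([324.8, 233.7], 0.56)]
```

Call:
send_rows --pt "-0.008 0 0 0" --pt "-0.04 0 0 0" --pt "-0.03 0 0 0" --pt "0 0 -0.06 0" --pt "0 0 -0.06 0"

```text
t: 8.22
ee_pos: [490.5, 338.1, 276.8]
tcp_rot: [3.141, 0.0, 0.0]
ft_force: [1.5, 0.2, -0.4]
gripper_width: 0.3
```

Call:
send_rows --pt "0 0 -0.06 0" --pt "0 0 -0.02 0" --pt "0 0 0 0" --pt "0 0 0 0" --pt "0 0 0 0"

```text
t: 8.85
ee_pos: [490.4, 338.1, 353.8]
tcp_rot: [3.14, -0.0, -0.003]
ft_force: [-0.7, -0.4, -0.2]
gripper_width: 0.3
```

Run:
```python
from h import *
c=eyes.camera("wrist"); print(c["xyz"],state()["ee_pos"])
im=c["color"][0:400,120:560].copy();cv2.imwrite("pics/p3.png",im[:,:,::-1])
```

```text
[556.47299866 338.92187269 496.45379747] [490.45935524 338.14606487 353.99250998]
```

View pics/p3.png

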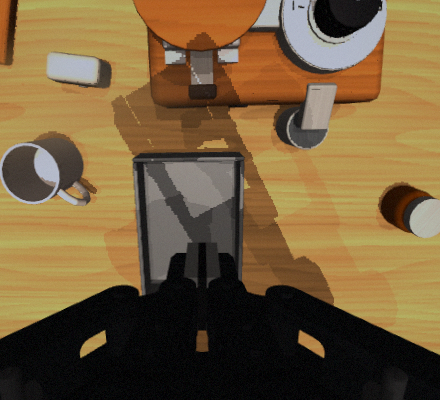

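Call:
send_rows --pt "0.0557 0.0443 0.0 0" --pt "0.0557 0.0443 0.0 0" --pt "0.0557 0.0443 0.02 0" --pt "0 0 0.03 0" --pt "0 0 0 0" --grip 0.075

```text
t: 9.52
ee_pos: [634.7, 222.4, 305.3]
tcp_rot: [3.14, -0.001, -0.009]
ft_force: [-0.2, -0.4, -0.6]
gripper_width: 75.2
```

Call:
send_rows --pt "0 0 0 0" --pt "0 0 0 0" --pt "0 0 0 0" --pt "0 0 0 0" --pt "0 0 0 0"

```text
t: 10.15
ee_pos: [635.6, 223.2, 308.5]
tcp_rot: [-3.142, -0.0, -0.0]
ft_force: [0.0, -0.2, 0.5]
gripper_width: 74.9
```

Run:
```python
from h import *
p=cv2.imread("pics/p3.png")
c=eyes.camera("wrist"); s=state(); print(c["xyz"],s["ee_pos"],s["tcp_rot"],s["gripper_width"])
save(c,"w2")
d=dict(c); d["xyz"]=[556.47,338.92,496.45]
# p3 tab front edge (same orientation)
for z in (165,172): print("tab front/back",px2w(d,[(322,98),(322,84)],z)[:,:2].round(1).tolist())
print([(q,[(np.round(x["position"]).tolist(),round(x["p"],2)) for x in spotter.find_in(c,q)]) for q in ("sleeve_top","sleeve_mark","gate_tab")])
# black sleeve top blob
m=spotter.silhouettes(c,"sleeve_top")[0]["pixels"]; ys,xs=np.where(m); print(xs.min(),xs.max(),ys.min(),ys.max())
a=np.linspace(0,6.28,40)
for P,col in (((657.3,205.5,186,24),(255,0,0)),((657.3,205.5,140,55),(0,255,0))):
    cv2.polylines(c["color"],[w2px(c,np.c_[P[0]+P[3]*np.cos(a),P[1]+P[3]*np.sin(a),0*a+P[2]]).astype(int)],True,col,1)
save(c,"w2")
```

```text
[701.38151557 223.85359222 451.25897993] [635.60830821 223.17831056 308.39933853] [-3.14155106e+00 -1.11347628e-04 -2.46542978e-04] 74.84084898358113
tab front/back [[573.1, 338.9], [586.1, 338.9]]
tab front/back [[572.8, 338.9], [585.5, 338.9]]
[('sleeve_top', [([342.0, 167.0], 0.6)]), ('sleeve_mark', [([343.0, 168.0], 0.88), ([83.0, 277.0], 0.61)]), ('gate_tab', [([204.0, 247.0], 0.84)])]
311 376 133 199
```

View pics/w2.png

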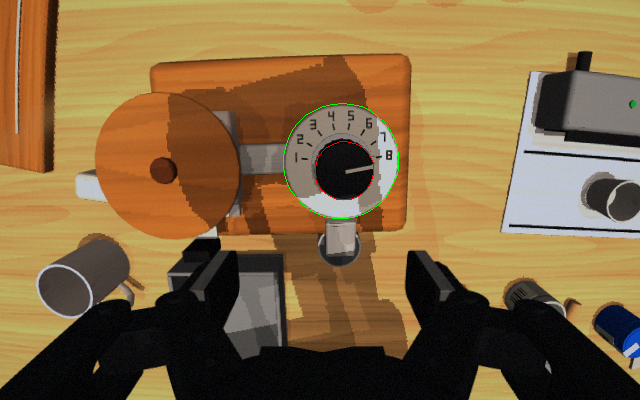

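Overlay matches the sleeve (345,170) and the scale exactly, and the pointer is at 8. I doubt that the gate moved its full 45 mm, so I'll compare before and after in the fixed cameras.

Run:
```python
from h import *
S=eyes.camera("side"); C=eyes.camera("scene"); w=eyes.camera("wrist")
o=cv2.imread("pics/side0.png")[:,:,::-1]
for n,c in (("old",dict(S,color=o)),("new",S)):
    pass
# predicted tab-top px for x
for x in (543.5,579.5,588.5): print(x,w2px(S,[(x,338.5,172)]).round(1),w2px(C,[(x,338.5,172)]).round(1),w2px(w,[(x,338.5,172)]).round(1))
print([(q["position"],q["p"]) for q in spotter.find_in(S,"gate_tab")],[(q["position"],q["p"]) for q in spotter.find_in(C,"gate_tab")])
im=cv2.hconcat([cv2.resize(np.ascontiguousarray(i[220:290,225:295]),(400,400),interpolation=3) for i in (o,S["color"])])
cv2.imwrite("pics/cmp.png",im[:,:,::-1])
```

```text
543.5 [[264.6 256.8]] [[435.  220.5]] [[202.1 287.1]]
579.5 [[255.1 254.4]] [[436.6 228.9]] [[198.1 252.4]]
588.5 [[252.7 253.8]] [[437.1 231.1]] [[197.1 243.3]]
[([249.2, 229.2], 0.69), ([252.3, 255.3], 0.62)] []
```

View pics/cmp.png

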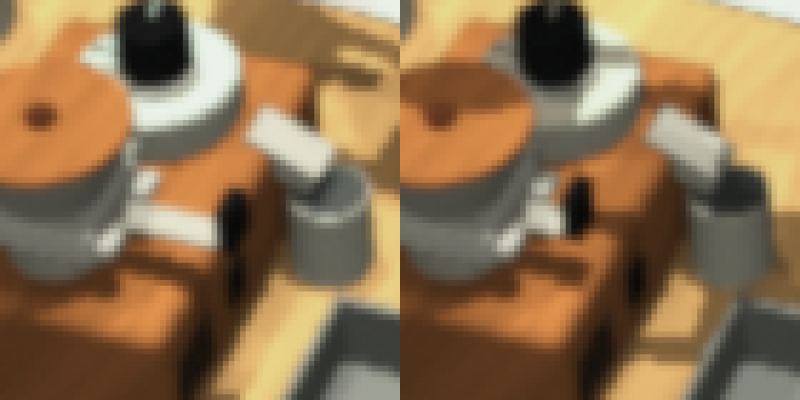

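Shift is about 36 mm. Either the gate started partly in, or something stopped me early. I'll push again with the tool higher, well clear of the lid, to tell which.

Call:
send_rows --pt "-0.05 -0.0385 0 0" --pt "-0.05 -0.0385 0 0" --pt "-0.046 -0.038 0 0" --pt "0 0 0.05 0" --pt "0 0 0.05 0" --grip 0.0

```text
t: 11.28
ee_pos: [490.3, 338.2, 207.9]
tcp_rot: [-3.141, -0.002, -0.003]
ft_force: [0.3, 0.3, -0.9]
gripper_width: 0.1
```

Call:
send_rows --pt "0 0 0.044 0" --pt "0.03 0 0 0" --pt "0.025 0 0 0" --pt "0.01 0 0 0" --pt "0 0 0 0"

```text
t: 11.9
ee_pos: [555.6, 337.3, 164.2]
tcp_rot: [-3.142, 0.001, 0.0]
ft_force: [-1.1, -0.2, 0.3]
gripper_width: 0.0
```

```bash
python3 -c "
from h import *
s=state();print(s['ee_pos'],s['ft_force'],s['moment'])"
```

```text
[555.60340153 337.27807272 164.20264689] [-1.06071951 -0.18565726  0.34654288] [-0.01144023 -0.00328641  0.00630415]
```

Call:
send_rows --pt "0.003 0 0 0" --pt "0.003 0 0 0" --pt "0.002 0 0 0" --pt "0 0 0 0" --pt "0 0 0 0"

```text
t: 12.52
ee_pos: [562.0, 337.5, 164.3]
tcp_rot: [3.141, 0.001, -0.004]
ft_force: [-10.5, 0.3, 6.1]
gripper_width: -0.1
```

```bash
python3 -c "
from h import *
s=state();print(s['ee_pos'],s['ft_force'],s['moment'])"
```

```text
[561.99373199 337.49977918 164.34843015] [-10.45570286   0.32182897   6.14215571] [0.08776067 1.57899671 0.03208686]
```

The tip stopped at the same x (562) with the body 9 mm higher, so this is the gate's own stop and the gate is shut. Next, the sleeve.

Call:
send_rows --pt "-0.03 0 0 0" --pt "0 0 -0.06 0" --pt "0 0 -0.06 0" --pt "0.03 0.03 -0.025 0" --pt "0.03 0.03 0 0" --grip 0.07

```text
t: 13.15
ee_pos: [594.8, 277.4, 312.4]
tcp_rot: [-3.14, -0.002, -0.007]
ft_force: [1.0, 0.7, -0.8]
gripper_width: 70.1
```

Call:
send_rows --pt "0.03 0.036 0 0" --pt "0.03 0.036 0 0" --pt "0 0 0 0" --pt "0 0 0 0" --pt "0 0 0 0"

```text
t: 13.78
ee_pos: [653.0, 206.3, 309.5]
tcp_rot: [-3.141, -0.002, 0.0]
ft_force: [0.4, -0.2, 0.6]
gripper_width: 70.1
```

Call:
send_rows --pt "0.0043 0.0008 0.05 0" --pt "0 0 0.05 0" --pt "0 0 0.036 0" --pt "0 0 0.015 0" --pt "0 0 0 0"

```text
t: 14.4
ee_pos: [657.6, 205.0, 158.3]
tcp_rot: [3.141, 0.001, -0.001]
ft_force: [-1.0, 0.1, 0.3]
gripper_width: 70.0
```

Call:
send_rows --pt "0 0 0 0" --pt "0 0 0 0" --pt "0 0 0 0" --pt "0 0 0 0" --pt "0 0 0 0" --grip 0.03

```text
t: 15.02
ee_pos: [658.8, 204.8, 160.5]
tcp_rot: [-3.141, -0.0, -0.005]
ft_force: [-0.5, -0.1, 6.9]
gripper_width: 46.4
```

Call:
send_rows --pt "0 0 0 -8" --pt "0 0 0 -8" --pt "0 0 0 -8" --pt "0 0 0 -8" --pt "0 0 0 -8"

```text
t: 15.65
ee_pos: [658.5, 205.5, 160.5]
tcp_rot: [-2.949, -1.081, -0.005]
ft_force: [-2.5, 4.5, 8.8]
gripper_width: 46.1
```

Call:
send_rows --pt "0 0 0 -8" --pt "0 0 0 -8" --pt "0 0 0 -8" --pt "0 0 0 -8" --pt "0 0 0 -8"

```text
t: 16.27
ee_pos: [657.8, 205.8, 160.5]
tcp_rot: [-2.401, -2.025, -0.004]
ft_force: [-8.3, 7.1, 11.6]
gripper_width: 46.3
```

Call:
send_rows --pt "0 0 0 -8" --pt "0 0 0 -8" --pt "0 0 0 -8" --pt "0 0 0 -8" --pt "0 0 0 -2.6"

```text
t: 16.9
ee_pos: [657.1, 205.7, 160.5]
tcp_rot: [-1.692, -2.646, -0.002]
ft_force: [-11.8, 6.5, 14.3]
gripper_width: 46.2
```

Call:
send_rows --pt "0 0 0 0" --pt "0 0 0 0" --pt "0 0 0 0" --pt "0 0 0 0" --pt "0 0 0 0"

```text
t: 17.52
ee_pos: [657.1, 205.7, 160.4]
tcp_rot: [-1.696, -2.643, -0.002]
ft_force: [-12.5, 5.9, 13.5]
gripper_width: 46.5
```

Call:
send_rows --pt "0 0 0 0" --pt "0 0 0 0" --pt "0 0 0 0" --pt "0 0 -0.02 0" --pt "0 0 -0.05 0" --grip 0.07

```text
t: 18.15
ee_pos: [656.8, 204.2, 226.8]
tcp_rot: [-1.696, -2.641, 0.005]
ft_force: [0.8, 0.5, -0.2]
gripper_width: 69.6
```

Call:
send_rows --pt "0 0 -0.06 0" --pt "0 0 -0.04 0" --pt "0 0 0 0" --pt "0 0 0 0" --pt "0 0 0 0"

```text
t: 18.77
ee_pos: [657.4, 204.4, 326.8]
tcp_rot: [-1.696, -2.642, 0.003]
ft_force: [0.2, 0.3, -0.7]
gripper_width: 69.8
```

Run:
```python
from h import *
c=eyes.camera("wrist"); s=state(); print(s["ee_pos"],s["tcp_rot"],s["joint_pos"])
for n in (2,3,4):
    a=1.4-.4*(n-1)+.0355; cv2.line(c["color"],*[tuple(int(v) for v in w2px(c,[(657.4+r*np.cos(a),205.6+r*np.sin(a),186)])[0]) for r in (24,34)],(255,0,0) if n==3 else (0,0,255),1)
save(c,"w3")
cv2.imwrite("pics/w3c.png",cv2.resize(c["color"][60:300,180:460],None,fx=2,fy=2,interpolation=3)[:,:,::-1])
```

```text
[657.47945251 204.44364623 326.89546866] [-1.69646681e+00 -2.64227775e+00  2.51164039e-03] [ 2.14807629e-01  5.26797871e-01  1.02426524e+00 -8.87970923e-06
  1.59278269e+00 -2.14460661e-01]
```

View pics/w3c.png

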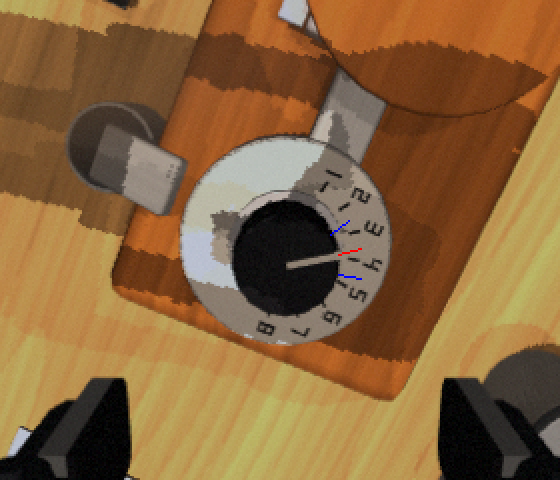

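The pointer sits at 3. Now the reader.

Call:
send_rows --pt "0 0 -0.025 8.2" --pt "0 0 -0.025 8.2" --pt "0 0 -0.023 8.2" --pt "-0.0605 -0.0121 0 0" --pt "-0.0605 -0.0121 0 0" --grip 0.085

```text
t: 19.45
ee_pos: [633.2, 82.6, 400.4]
tcp_rot: [-2.22, -2.222, 0.001]
ft_force: [1.0, -1.4, 0.7]
gripper_width: 85.0
```

Call:
send_rows --pt "-0.0605 -0.0121 0 0" --pt "-0.0605 -0.0121 0 0" --pt "-0.0605 -0.0121 0 0" --pt "-0.0605 -0.0121 0 0" --pt "-0.0605 -0.0121 0 0"

```text
t: 20.08
ee_pos: [572.4, -220.8, 400.6]
tcp_rot: [-2.221, -2.221, 0.0]
ft_force: [1.6, -0.2, 1.4]
gripper_width: 84.9
```

Call:
send_rows --pt "-0.0605 -0.0121 0 0" --pt "0 0 0 0" --pt "0 0 0 0" --pt "0 0 0 0" --pt "0 0 0 0"

```text
t: 20.7
ee_pos: [561.4, -278.4, 401.4]
tcp_rot: [-2.22, -2.223, -0.0]
ft_force: [-0.0, 0.2, 0.4]
gripper_width: 85.2
```

Run:
```python
from h import *
c=eyes.camera("wrist"); s=state(); print(s["ee_pos"],s["tcp_rot"],c["xyz"])
save(c,"w4"); json.dump({k:np.array(c[k]).tolist() for k in ("fx","fy","cx","cy","D","xyz","rotation")},open("w4.json","w"))
for q,z in (("weigh_cup1",50),("tin1",62),("tin1_label",62),("honey_jar",75),("reader",4)):
    print(q,[(np.round(d["position"]).tolist(),round(d["p"],2),px2w(c,[d["position"]],z)[0,:2].round().tolist()) for d in spotter.find_in(c,q)])
```

```text
[ 561.36845981 -278.53549304  401.38388342] [2.21996076e+00 2.22276916e+00 5.18533574e-05] [ 560.88798152 -211.48727538  544.14998269]
weigh_cup1 [([331.0, 174.0], 0.78, [575.0, -297.0]), ([345.0, 98.0], 0.65, [594.0, -186.0])]
tin1 [([351.0, 316.0], 0.87, [611.0, -536.0]), ([139.0, 151.0], 0.74, [288.0, -261.0]), ([232.0, 33.0], 0.67, [438.0, -101.0]), ([254.0, 214.0], 0.62, [457.0, -357.0]), ([202.0, 151.0], 0.56, [385.0, -261.0])]
tin1_label [([228.0, 29.0], 0.74, [433.0, -95.0]), ([383.0, 123.0], 0.24, [648.0, -221.0])]
honey_jar []
reader [([381.0, 122.0], 0.73, [656.0, -221.0])]
```

View pics/w4.png

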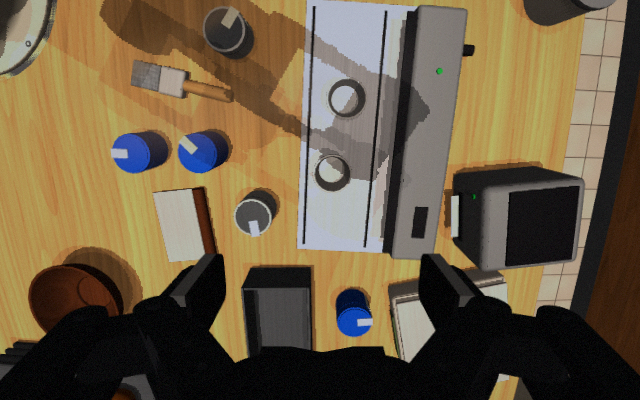

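Wrist view from above:
- Bare tins at (226,30), seal pointing up-right, and (253,217), seal pointing down.
- Cups on the strip at (346,98) and (332,173).
- Strip lines run from (313,8) to (304,243) and from (386,12) to (366,247).

The blue tins are (134,152), (203,151) and (354,313). Those I leave alone.

Run:
```python
from h import *
c=json.load(open("w4.json")); im=cv2.imread("pics/w4.png"); g=cv2.cvtColor(im,6)
f=lambda uv,z:px2w(c,uv,z)[:,:2].round(1)
def refine(p,q,n=40):
    out=[]
    for t in np.linspace(.03,.97,n):
        u=p[0]+(q[0]-p[0])*t; v=int(round(p[1]+(q[1]-p[1])*t)); xs=np.arange(int(u)-5,int(u)+7); w=(g[v,xs].max()-g[v,xs].astype(float))**3
        if g[v,xs].min()<70: out.append(((w*xs).sum()/w.sum(),v))
    P=f(out,4); k=np.polyfit(P[:,1],P[:,0],1); r=P[:,0]-np.polyval(k,P[:,1]); k=np.polyfit(P[abs(r)<3,1],P[abs(r)<3,0],1); print(len(out),k,np.polyval(k,-245),r.std()); return k
a=refine((313,8),(304,243)); b=refine((386,12),(366,247))
print("plate corners",f([(307,0),(297,248)],4),"block top corners",f([(467,10),(417,6),(434,260),(389,253)],66))
print("tinA",f([(226,29),(230,18)],62),"tinB",f([(253,217),(254,228)],62),"cups rim",f([(346,96),(332,172)],50))
```

```text
40 [5.23369766e-02 5.51325496e+02] 538.5029365391781 0.22697333346462234
40 [5.23990903e-02 6.59571357e+02] 646.7335803160046 0.162442757749069
plate corners [[ 538.6  -42. ]
 [ 517.5 -437.8]] block top corners [[ 755.9  -69.9]
 [ 687.5  -67.1]
 [ 740.5 -432.6]
 [ 667.4 -420.3]]
tinA [[430.6 -95.5]
 [436.8 -81.6]] tinB [[ 455.3 -362.4]
 [ 455.9 -380.4]] cups rim [[ 595.8 -183.6]
 [ 576.6 -294.4]]
```

Reader yaw is -3.0°, and the strip midline is x = 605.4 + 0.0524·y. First cup at (596,-184).

Call:
send_rows --pt "0.047 0.0175 0.05 0" --pt "0.047 0.0175 0.05 0" --pt "0 0 0.02 10" --pt "0 0 0.02 10" --pt "0 0 0.02 10"

```text
t: 21.62
ee_pos: [592.0, -196.3, 252.4]
tcp_rot: [2.725, 1.563, 0.0]
ft_force: [-0.9, 0.4, 0.4]
gripper_width: 85.6
```

Call:
send_rows --pt "0 0 0.02 10" --pt "0 0 0.02 10" --pt "0 0 0.02 10" --pt "0 0 0.02 10" --pt "0 0 0.02 10"

```text
t: 22.25
ee_pos: [592.0, -196.5, 152.4]
tcp_rot: [3.13, 0.265, 0.0]
ft_force: [0.5, 0.1, -0.6]
gripper_width: 84.5
```

Call:
send_rows --pt "0 0 0.02 10" --pt "0 0 0 0" --pt "0 0 0 0" --pt "0 0 0 0" --pt "0 0 0 0"

```text
t: 22.88
ee_pos: [592.2, -196.6, 133.7]
tcp_rot: [3.141, 0.002, 0.001]
ft_force: [0.6, 0.1, -1.0]
gripper_width: 85.2
```

Run:
```python
from h import *
for n in ("wrist","scene"):
    c=eyes.camera(n); print(n,[(np.round(d["position"]).tolist(),round(d["p"],2),px2w(c,[d["position"]],40)[0,:2].round().tolist()) for d in spotter.find_in(c,"weigh_cup1")])
s=state(); print(s["ee_pos"],s["tcp_rot"])
```

```text
wrist [([309.0, 205.0], 0.86, [594.0, -187.0]), ([454.0, 223.0], 0.58, [580.0, -297.0])]
scene [([230.0, 248.0], 0.78, [583.0, -290.0]), ([259.0, 258.0], 0.75, [616.0, -190.0])]
[ 592.02791058 -196.49944359  133.22630439] [3.14147647e+00 6.24127217e-04 3.68021125e-04]
```

Call:
send_rows --pt "0.0035 -0.012 0.02 0" --pt "0 0 0.04 0" --pt "0 0 0.036 0" --pt "0 0 0.015 0" --pt "0 0 0 0"

```text
t: 23.7
ee_pos: [595.2, -184.4, 21.7]
tcp_rot: [-3.141, -0.0, 0.002]
ft_force: [-0.8, -0.4, 1.0]
gripper_width: 84.7
```

Call:
send_rows --pt "0 0 0 0" --pt "0 0 0 0" --pt "0 0 0 0" --pt "0 0 0 0" --pt "0 0 0 0" --grip 0.03

```text
t: 24.32
ee_pos: [596.4, -184.9, 24.3]
tcp_rot: [3.14, 0.0, 0.004]
ft_force: [-3.5, 1.4, 17.2]
gripper_width: 57.5
```

Call:
send_rows --pt "0 0 -0.03 0" --pt "0 0 -0.06 0" --pt "0 0 -0.06 0" --pt "0 0 -0.03 0" --pt "0 0 0 0"

```text
t: 24.95
ee_pos: [596.8, -185.0, 205.7]
tcp_rot: [3.139, 0.0, 0.009]
ft_force: [-0.8, 0.5, -1.7]
gripper_width: 57.4
```

Call:
send_rows --pt "-0.0279 -0.0601 0 0" --pt "-0.0279 -0.0601 0 0" --pt "-0.0279 -0.0601 0 0" --pt "-0.0279 -0.0601 0 0" --pt "-0.0279 -0.0601 0 0"

```text
t: 25.58
ee_pos: [462.3, 100.5, 201.6]
tcp_rot: [-3.142, 0.001, 0.001]
ft_force: [1.7, 0.3, -0.9]
gripper_width: 57.3
```

Call:
send_rows --pt "-0.0279 -0.0601 0 0" --pt "-0.0279 -0.0601 0 0" --pt "-0.0279 -0.0601 0 0" --pt "-0.0279 -0.0601 0 0" --pt "0 0 0 0"

```text
t: 26.2
ee_pos: [356.2, 328.7, 201.5]
tcp_rot: [-3.141, -0.008, 0.001]
ft_force: [1.0, -0.8, -0.7]
gripper_width: 57.2
```

Call:
send_rows --pt "0 0 0 0" --pt "0 0 0 0" --pt "0 0 0 0" --pt "0 0 0 0" --pt "0 0 0 0"

```text
t: 26.82
ee_pos: [358.8, 325.5, 202.1]
tcp_rot: [-3.142, 0.001, -0.0]
ft_force: [-0.0, 0.5, -0.8]
gripper_width: 57.2
```

Run:
```python
from h import *
s=state(); print(s["ee_pos"],s["gripper_width"],s["ft_force"])
for n in ("wrist","scene"):
    c=eyes.camera(n)
    print(n,[(np.round(d["position"]).tolist(),round(d["p"],2)) for d in spotter.find_in(c,"weigh_cup1")])
    for d in spotter.silhouettes(c,"wash_crate")[:1]:
        ys,xs=np.where(d["pixels"]); h=cv2.boxPoints(cv2.minAreaRect(np.c_[xs,ys].astype(np.int32))); print(d["p"],h.round().tolist(),px2w(c,h,60)[:,:2].round().tolist())
```

```text
[358.82810653 325.4879017  202.06281494] 57.18473636443244 [-0.02806785  0.52294844 -0.84333006]
wrist [([322.0, 277.0], 0.88)]
0.91 [[191.0, 19.0], [376.0, 12.0], [385.0, 261.0], [200.0, 268.0]] [[501.0, 431.0], [505.0, 283.0], [292.0, 266.0], [284.0, 443.0]]
scene [([231.0, 250.0], 0.83), ([424.0, 176.0], 0.77)]
0.89 [[400.0, 195.0], [448.0, 189.0], [454.0, 238.0], [406.0, 244.0]] [[288.0, 267.0], [240.0, 446.0], [498.0, 423.0], [536.0, 269.0]]
```

Call:
send_rows --pt "-0.0138 -0.0305 0 0" --pt "0 0 0.055 0" --pt "0 0 0.055 0" --pt "0 0 0.04 0" --pt "0 0 0.02 0"

```text
t: 27.75
ee_pos: [344.1, 355.7, 30.0]
tcp_rot: [3.14, 0.0, -0.003]
ft_force: [0.6, 0.9, -0.2]
gripper_width: 57.0
```

Call:
send_rows --pt "0 0 0 0" --pt "0 0 0 0" --pt "0 0 0 0" --pt "0 0 0 0" --pt "0 0 0 0"

```text
t: 28.38
ee_pos: [345.0, 356.4, 32.4]
tcp_rot: [-3.141, 0.0, -0.001]
ft_force: [-0.8, -0.6, -1.1]
gripper_width: 56.9
```

Call:
send_rows --pt "0 0 0.004 0" --pt "0 0 0 0" --pt "0 0 0 0" --pt "0 0 0 0" --pt "0 0 0 0"

```text
t: 29.0
ee_pos: [344.8, 356.3, 28.1]
tcp_rot: [-3.142, -0.0, -0.0]
ft_force: [-0.2, -0.2, -1.1]
gripper_width: 57.1
```

Call:
send_rows --pt "0 0 0 0" --pt "0 0 0 0" --pt "0 0 0 0" --pt "0 0 -0.02 0" --pt "0 0 -0.06 0" --grip 0.075

```text
t: 29.62
ee_pos: [343.7, 355.3, 107.1]
tcp_rot: [3.138, -0.0, -0.006]
ft_force: [0.1, 0.5, 0.7]
gripper_width: 74.7
```

Call:
send_rows --pt "0 0 -0.06 0" --pt "0 0 -0.04 0" --pt "0.0255 0.06 0 0" --pt "0.0255 0.06 0 0" --pt "0.0255 0.06 0 0" --grip 0.085

```text
t: 30.25
ee_pos: [418.6, 182.0, 208.3]
tcp_rot: [-3.141, -0.001, -0.001]
ft_force: [1.4, 1.0, -0.3]
gripper_width: 84.9
```

Call:
send_rows --pt "0.0255 0.06 0 0" --pt "0.0255 0.06 0 0" --pt "0.0255 0.06 0 0" --pt "0.0255 0.06 0 0" --pt "0.0255 0.06 0 0"

```text
t: 30.88
ee_pos: [540.8, -106.1, 208.1]
tcp_rot: [-3.142, 0.0, -0.0]
ft_force: [0.8, 1.0, 1.3]
gripper_width: 85.0
```

Call:
send_rows --pt "0.0255 0.06 0 0" --pt "0 0.055 0 0" --pt "0 0.055 0 0" --pt "0 0 0 0" --pt "0 0 0 0"

```text
t: 31.5
ee_pos: [564.5, -271.2, 207.8]
tcp_rot: [-3.141, 0.001, 0.001]
ft_force: [0.3, 1.1, -0.2]
gripper_width: 85.2
```

Run:
```python
from h import *
for n in ("wrist","scene","side"):
    c=eyes.camera(n); print(n,[(np.round(d["position"]).tolist(),round(d["p"],2),px2w(c,[d["position"]],40)[0,:2].round().tolist()) for d in spotter.find_in(c,"weigh_cup1")])
s=state(); print(s["ee_pos"],s["tcp_rot"])
```

```text
wrist [([350.0, 175.0], 0.92, [575.0, -297.0])]
scene [([228.0, 248.0], 0.84, [586.0, -296.0]), ([424.0, 211.0], 0.76, [349.0, 347.0])]
side [([319.0, 303.0], 0.74, [338.0, 368.0]), ([316.0, 186.0], 0.65, [577.0, -285.0])]
[ 564.9758259  -270.57586869  208.17196632] [-3.14157697e+00 -1.83155740e-03 -3.44422849e-05]
```

Call:
send_rows --pt "0.0115 0.0245 0.03 0" --pt "0 0 0.06 0" --pt "0 0 0.06 0" --pt "0 0 0.028 0" --pt "0 0 0.008 0"

```text
t: 32.42
ee_pos: [575.6, -295.0, 20.4]
tcp_rot: [-3.14, -0.001, 0.004]
ft_force: [0.3, -0.1, 1.0]
gripper_width: 85.0
```

Call:
send_rows --pt "0 0 0 0" --pt "0 0 0 0" --pt "0 0 0 0" --pt "0 0 0 0" --pt "0 0 0 0" --grip 0.03

```text
t: 33.05
ee_pos: [577.3, -296.3, 24.2]
tcp_rot: [3.14, 0.0, 0.004]
ft_force: [-0.8, 1.8, 5.0]
gripper_width: 56.2
```

Call:
send_rows --pt "0 0 -0.03 0" --pt "0 0 -0.06 0" --pt "0 0 -0.06 0" --pt "0 0 -0.03 0" --pt "0 0 0 0"

```text
t: 33.67
ee_pos: [577.7, -296.7, 206.3]
tcp_rot: [3.138, 0.0, 0.009]
ft_force: [0.5, 0.1, -1.7]
gripper_width: 56.4
```

Call:
send_rows --pt "-0.0116 -0.0594 0 0" --pt "-0.0116 -0.0594 0 0" --pt "-0.0116 -0.0594 0 0" --pt "-0.0116 -0.0594 0 0" --pt "-0.0116 -0.0594 0 0"

```text
t: 34.3
ee_pos: [517.4, 2.8, 201.9]
tcp_rot: [-3.141, 0.001, 0.0]
ft_force: [1.2, 0.7, -0.8]
gripper_width: 56.1
```

Call:
send_rows --pt "-0.0116 -0.0594 0 0" --pt "-0.0116 -0.0594 0 0" --pt "-0.0116 -0.0594 0 0" --pt "-0.0116 -0.0594 0 0" --pt "-0.0116 -0.0594 0 0"

```text
t: 34.92
ee_pos: [459.4, 299.8, 201.9]
tcp_rot: [3.142, 0.0, -0.0]
ft_force: [0.1, -0.1, -1.7]
gripper_width: 56.3
```

Call:
send_rows --pt "-0.0116 -0.0594 0 0" --pt "0 0 0 0" --pt "0 0 0 0" --pt "0 0 0 0" --pt "0 0 0 0"

```text
t: 35.55
ee_pos: [449.1, 356.5, 202.1]
tcp_rot: [3.142, -0.002, -0.0]
ft_force: [-0.4, 0.4, -1.6]
gripper_width: 56.2
```

Run:
```python
from h import *
for n in ("scene","side"):
    c=eyes.camera(n); print(n,[(np.round(d["position"]).tolist(),round(d["p"],2),px2w(c,[d["position"]],40)[0,:2].round().tolist()) for d in spotter.find_in(c,"weigh_cup1")])
s=state(); print(s["ee_pos"],s["tcp_rot"],s["gripper_width"])
```

```text
scene [([440.0, 193.0], 0.64, [240.0, 419.0]), ([424.0, 212.0], 0.62, [356.0, 349.0])]
side [([316.0, 305.0], 0.82, [343.0, 378.0]), ([292.0, 262.0], 0.46, [499.0, 207.0])]
[448.92401578 357.08426027 202.103397  ] [-3.14153182e+00  1.02477426e-03 -8.53181745e-05] 56.21419663042974
```

Call:
send_rows --pt "0 0 0.055 0" --pt "0 0 0.055 0" --pt "0 0 0.04 0" --pt "0 0 0.02 0" --pt "0 0 0 0"

```text
t: 36.38
ee_pos: [448.1, 356.9, 30.9]
tcp_rot: [3.14, -0.0, -0.003]
ft_force: [-0.4, 0.1, -0.9]
gripper_width: 56.3
```

Call:
send_rows --pt "0 0 0.004 0" --pt "0 0 0 0" --pt "0 0 0 0" --pt "0 0 0 0" --pt "0 0 0 0"

```text
t: 37.0
ee_pos: [448.8, 357.5, 28.2]
tcp_rot: [-3.141, 0.0, -0.0]
ft_force: [0.3, -0.0, -1.8]
gripper_width: 56.3
```

Call:
send_rows --pt "0 0 0 0" --pt "0 0 0 0" --pt "0 0 0 0" --pt "0 0 -0.02 0" --pt "0 0 -0.06 0" --grip 0.075

```text
t: 37.62
ee_pos: [447.3, 356.5, 106.7]
tcp_rot: [3.139, -0.0, -0.007]
ft_force: [1.1, 0.8, 0.4]
gripper_width: 75.2
```

Call:
send_rows --pt "0 0 -0.06 0" --pt "0 0 -0.06 0" --pt "-0.00225 0.0565 -0.02 0" --pt "-0.00225 0.0565 0 0" --pt "-0.00225 0.0565 0 0" --grip 0.085

```text
t: 38.25
ee_pos: [441.7, 186.5, 248.4]
tcp_rot: [-3.141, -0.001, -0.002]
ft_force: [2.0, 0.1, 0.2]
gripper_width: 85.1
```

Call:
send_rows --pt "-0.00225 0.0565 0 0" --pt "-0.00225 0.0565 0 0" --pt "-0.00225 0.0565 0 0" --pt "-0.00225 0.0565 0 0" --pt "-0.00225 0.0565 0 0"

```text
t: 38.88
ee_pos: [430.3, -96.4, 248.2]
tcp_rot: [3.141, -0.0, 0.001]
ft_force: [1.3, -0.2, -0.3]
gripper_width: 85.1
```

Call:
send_rows --pt "0 0 0 -10" --pt "0 0 0 -10" --pt "0 0 0 -10" --pt "0 0 0 -10" --pt "0 0 0 -10"

```text
t: 39.5
ee_pos: [430.6, -94.5, 248.1]
tcp_rot: [-2.843, -1.336, 0.0]
ft_force: [-0.7, -0.2, 0.7]
gripper_width: 85.0
```

Call:
send_rows --pt "0 0 0 -10" --pt "0 0 0 -9" --pt "0 0 0 0" --pt "0 0 0 0" --pt "0 0 0 0"

```text
t: 40.12
ee_pos: [430.7, -94.5, 248.0]
tcp_rot: [-2.591, -1.777, 0.0]
ft_force: [0.2, -0.3, 0.7]
gripper_width: 84.8
```

```bash
cat >> h.py <<'E'
def lid(c,guess,n):
    """lid centre and seal direction of the tin nearest to guess (world xy): rectified top-down crop of the lid plane z=62"""
    c0=np.array(guess,float); S=4; N=320
    def warp(c0):
        g=np.mgrid[0:N,0:N]; X=c0[0]+(g[1]-N/2)/S; Y=c0[1]-(g[0]-N/2)/S
        p=w2px(c,np.stack([X,Y,0*X+62],-1).reshape(-1,3)).astype(np.float32).reshape(N,N,2)
        return cv2.remap(c["color"],p[...,0],p[...,1],1)
    im=warp(c0); g=cv2.medianBlur(cv2.cvtColor(im,cv2.COLOR_RGB2GRAY),5)
    h=cv2.HoughCircles(g,cv2.HOUGH_GRADIENT,1,40,param1=80,param2=12,minRadius=112,maxRadius=126)
    for x,y,r in (h[0][:3] if h is not None else []): print("circle",c0+[(x-N/2)/S,-(y-N/2)/S],r/S)
    if h is not None:
        x,y,r=h[0][0]; cv2.circle(im,(int(x),int(y)),int(r),(255,0,0),1)
        c1=c0+[(x-N/2)/S,-(y-N/2)/S]
        m=(g>0)&(np.hypot(*(np.mgrid[0:N,0:N][::-1]-np.array([x,y]).reshape(2,1,1)))<0.93*r)
        b=m&(g>np.percentile(g[m],100)*0.85); k,lab,st,ce=cv2.connectedComponentsWithStats(b.astype(np.uint8))
        i=1+np.argmax(st[1:,4]); ys,xs=np.where(lab==i); (cx,cy),wh,a=cv2.minAreaRect(np.c_[xs,ys].astype(np.int32))
        print("seal",np.degrees(np.arctan2(-(cy-y),cx-x)),"rect",np.array(wh)/S,a,"area",st[i,4]/S/S)
    cv2.imwrite("pics/"+n+".png",im[:,:,::-1])
E
python3 - <<'E'
from h import *
s=state(); print(s["ee_pos"],s["tcp_rot"])
c=eyes.camera("wrist"); save(c,"w5")
print([(np.round(d["position"]).tolist(),round(d["p"],2),px2w(c,[d["position"]],50)[0,:2].round().tolist()) for d in spotter.find_in(c,"tin1")])
lid(c,(431,-95),"lidA")
for n in ("scene","side"):
    c=eyes.camera(n); print(n,[(np.round(d["position"]).tolist(),round(d["p"],2),px2w(c,[d["position"]],40)[0,:2].round().tolist()) for d in spotter.find_in(c,"weigh_cup1")])
E
```

```text
[430.7089027  -94.54777079 248.02409757] [-2.59103181e+00 -1.77655006e+00  1.59161673e-05]
[([404.0, 343.0], 0.93, [452.0, -321.0]), ([320.0, 183.0], 0.74, [427.0, -96.0]), ([332.0, 322.0], 0.67, [379.0, -259.0]), ([525.0, 399.0], 0.47, [581.0, -476.0])]
circle [425.125 -93.375] 28.325
seal 141.87482 rect [2.12132025 4.94974709] 45.0 area 8.75
scene [([429.0, 226.0], 0.61, [427.0, 356.0]), ([427.0, 211.0], 0.6, [350.0, 358.0])]
side [([318.0, 303.0], 0.67, [342.0, 368.0]), ([290.0, 294.0], 0.53, [446.0, 361.0])]
```

Run:
```python
import cv2
a=cv2.imread("pics/lidA.png"); b=cv2.imread("pics/w5.png")
cv2.imwrite("pics/v14.png",cv2.hconcat([cv2.resize(a,(320,300)),cv2.resize(b,(480,300),interpolation=cv2.INTER_AREA)]))
```

```text
(no output)
```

View pics/v14.png

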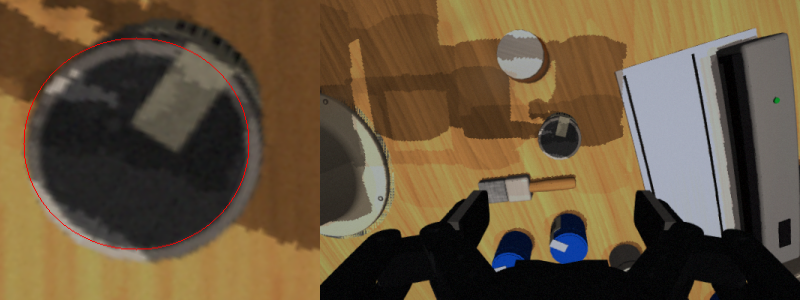

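The left crop shows tin A's lid centred at about (142,149) with the seal pointing up-right. The right shows tin A at (559,135). I'll get the seal angle numerically.

```bash
cat >> h.py <<'E'
def seal(n,cx,cy,g0):
    im=cv2.imread("pics/"+n+".png"); g=cv2.medianBlur(cv2.cvtColor(im,6),7); N=len(g)
    yy,xx=np.mgrid[0:N,0:N]; m=np.hypot(xx-cx,yy-cy)<100
    t,_=cv2.threshold(g[m].reshape(-1,1),0,255,cv2.THRESH_OTSU)
    k,lab,st,ce=cv2.connectedComponentsWithStats((m&(g>t)).astype(np.uint8))
    for i in np.argsort(-st[1:,4])[:2]+1:
        ys,xs=np.where(lab==i); (x,y),wh,a=cv2.minAreaRect(np.c_[xs,ys].astype(np.int32)); v=np.linalg.svd(np.c_[xs-xs.mean(),-(ys-ys.mean())],full_matrices=False)[2][0]
        print(t,"mid",x,y,"wh mm",np.array(wh)/4,"ang",a,"pca",np.degrees(np.arctan2(v[1],v[0])),"radial",np.degrees(np.arctan2(-(ys.mean()-cy),xs.mean()-cx)))
E
python3 -c "
from h import *
seal('lidA',142,159,0)"
```

```text
56.0 mid 176.32601928710938 112.03691101074219 wh mm [14.90333557 20.90868759] ang 33.023868560791016 pca -123.50929945278389 radial 54.291720691023706
56.0 mid 88.21036529541016 92.09369659423828 wh mm [13.55758381  7.35532331] ang 5.572197437286377 pca 168.44572597375483 radial 133.0104755809309
```

Call:
send_rows --pt "-0.0017 -0.0038 0.05 0" --pt "0 0 0.06 0" --pt "0 0 0.06 0" --pt "0 0 0.04 0" --pt "0 0 0.016 0"

```text
t: 41.05
ee_pos: [425.6, -94.5, 19.9]
tcp_rot: [-2.587, -1.778, 0.003]
ft_force: [0.4, 0.5, 0.8]
gripper_width: 85.1
```

Call:
send_rows --pt "0 0 0 0" --pt "0 0 0 0" --pt "0 0 0 0" --pt "0 0 0 0" --pt "0 0 0 0" --grip 0.03

```text
t: 41.68
ee_pos: [427.0, -94.9, 22.6]
tcp_rot: [2.588, 1.779, 0.001]
ft_force: [0.3, 0.5, 10.1]
gripper_width: 59.0
```

Call:
send_rows --pt "0 0 -0.02 0" --pt "0 0 -0.05 0" --pt "0 0 -0.05 0" --pt "0 0 -0.01 0" --pt "0 0 0 0"

```text
t: 42.3
ee_pos: [426.6, -94.8, 152.1]
tcp_rot: [2.588, 1.779, 0.001]
ft_force: [-0.9, 0.6, -2.6]
gripper_width: 58.6
```

Run:
```python
from h import *
s=state(); print(s["ee_pos"],s["tcp_rot"],s["gripper_width"],s["ft_force"])
c=eyes.camera("side"); print([(np.round(d["position"]).tolist(),round(d["p"],2),px2w(c,[d["position"]],40)[0,:2].round().tolist()) for d in spotter.find_in(c,"tin1")])
```

```text
[426.64168753 -94.7945009  152.0699712 ] [2.58840963e+00 1.77891408e+00 9.35574448e-04] 58.6334673282821 [-0.85599309  0.56992329 -2.59785855]
[([358.0, 195.0], 0.78, [378.0, -278.0]), ([336.0, 193.0], 0.76, [476.0, -259.0]), ([381.0, 202.0], 0.71, [269.0, -262.0]), ([322.0, 159.0], 0.56, [626.0, -511.0]), ([350.0, 178.0], 0.51, [444.0, -392.0])]
```

Call:
send_rows --pt "0 0 0 9.9" --pt "0 0 0 9.9" --pt "0 0 0 9.9" --pt "0 0 0 9.9" --pt "0 0 0 9.9"

```text
t: 43.02
ee_pos: [425.8, -94.5, 150.4]
tcp_rot: [-3.096, -0.523, 0.004]
ft_force: [-0.5, 0.1, -2.4]
gripper_width: 58.7
```

Call:
send_rows --pt "0 0 0 10" --pt "0.0518 0.034 0 0" --pt "0.0518 0.034 0 0" --pt "0.0518 0.034 0 0" --pt "0 0 0 0"

```text
t: 43.65
ee_pos: [599.6, -171.3, 149.4]
tcp_rot: [-3.131, -0.259, 0.0]
ft_force: [-1.2, 1.4, -2.4]
gripper_width: 59.2
```

Call:
send_rows --pt "0 0 0 0" --pt "0 0 0 0" --pt "0 0 0 0" --pt "0 0 0 0" --pt "0 0 0 0"

```text
t: 44.28
ee_pos: [596.6, -169.7, 152.2]
tcp_rot: [3.131, 0.26, 0.0]
ft_force: [0.1, -0.0, -2.5]
gripper_width: 58.8
```

Call:
send_rows --pt "0 0 0.05 0" --pt "0 0 0.04 0" --pt "0 0 0.025 0" --pt "0 0 0.007 0" --pt "0 0 0.001 0"

```text
t: 44.9
ee_pos: [596.9, -169.8, 29.4]
tcp_rot: [3.131, 0.26, 0.001]
ft_force: [0.1, 0.7, -1.2]
gripper_width: 58.6
```

Call:
send_rows --pt "0 0 0.0005 0" --pt "0 0 0.0005 0" --pt "0 0 0.0005 0" --pt "0 0 0.0005 0" --pt "0 0 0 0"

```text
t: 45.52
ee_pos: [596.6, -169.7, 27.0]
tcp_rot: [-3.131, -0.26, 0.0]
ft_force: [0.1, -1.0, -2.5]
gripper_width: 58.5
```

Call:
send_rows --pt "0 0 0.0005 0" --pt "0 0 0.0005 0" --pt "0 0 0 0" --pt "0 0 0 0" --pt "0 0 0 0"

```text
t: 46.15
ee_pos: [596.7, -169.8, 26.6]
tcp_rot: [3.131, 0.26, 0.001]
ft_force: [-2.7, -0.0, 8.5]
gripper_width: 58.8
```

Call:
send_rows --pt "0 0 0 0" --pt "0 0 0 0" --pt "0 0 0 0" --pt "0 0 -0.02 0" --pt "0 0 -0.06 0" --grip 0.085

```text
t: 46.78
ee_pos: [595.0, -169.1, 104.4]
tcp_rot: [-3.128, -0.26, 0.008]
ft_force: [2.0, -1.2, 1.1]
gripper_width: 84.9
```

Call:
send_rows --pt "0 0 -0.06 0" --pt "0 0 -0.06 0" --pt "0 0 -0.02 0" --pt "-0.0428 0.0416 0 0" --pt "-0.0428 0.0416 0 0"

```text
t: 47.4
ee_pos: [525.3, -266.6, 246.3]
tcp_rot: [3.13, 0.263, 0.001]
ft_force: [-0.5, -1.4, -0.7]
gripper_width: 84.9
```

Call:
send_rows --pt "-0.0428 0.0416 0 0" --pt "-0.0428 0.0416 0 0" --pt "0 0 0 -9" --pt "0 0 0 -9" --pt "0 0 0 -9"

```text
t: 48.02
ee_pos: [455.0, -362.3, 245.9]
tcp_rot: [-2.981, -0.991, 0.0]
ft_force: [-1.1, 0.3, -0.2]
gripper_width: 85.5
```

Call:
send_rows --pt "0 0 0 -8.6" --pt "0 0 0 0" --pt "0 0 0 0" --pt "0 0 0 0" --pt "0 0 0 0"

```text
t: 48.65
ee_pos: [455.3, -362.1, 246.0]
tcp_rot: [2.902, 1.203, -0.0]
ft_force: [0.2, -0.1, -0.8]
gripper_width: 85.2
```

Run:
```python
from h import *
s=state(); print(s["ee_pos"],s["tcp_rot"])
c=eyes.camera("wrist"); save(c,"w6")
D=[(np.round(d["position"]).tolist(),round(d["p"],2),px2w(c,[d["position"]],50)[0,:2].round().tolist()) for d in spotter.find_in(c,"tin1")]; print(D)
print([(np.round(d["position"]).tolist(),round(d["p"],2)) for q in ["tin1_label"] for d in spotter.find_in(c,q)])
lid(c,(455,-362),"lidB"); lid(c,(596.5,-170),"lidA2")
a=[cv2.imread("pics/%s.png"%n) for n in ("lidB","lidA2")]
cv2.imwrite("pics/v15.png",cv2.vconcat([cv2.hconcat(a),cv2.resize(cv2.imread("pics/w6.png"),(640,280))[:, :]]))
```

```text
[ 455.29971032 -362.08984457  246.0228337 ] [ 2.90199514e+00  1.20333440e+00 -4.93181666e-05]
[([206.0, 168.0], 0.95, [378.0, -266.0]), ([321.0, 184.0], 0.94, [452.0, -363.0]), ([153.0, 228.0], 0.76, [285.0, -267.0]), ([537.0, 196.0], 0.66, [610.0, -539.0])]
[]
circle [ 453.375 -363.125] 29.675
seal -163.36423 rect [31.00985336  4.95535564] 73.39302062988281 area 31.6875
```

View pics/v15.png

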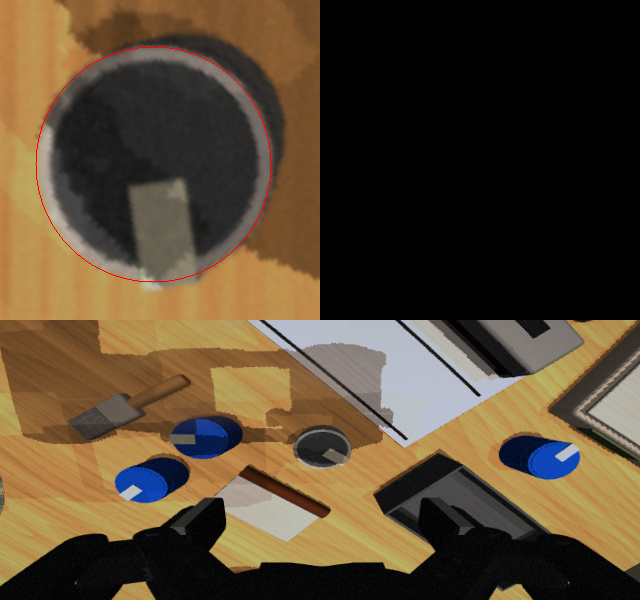

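Tin B's lid is centred at (453.4,-363.1) mm with its seal at about -81°. The blue tins remain where they were.

```bash
python3 -c "
from h import *
seal('lidB',153.5,164.5,0)"
```

```text
64.0 mid 161.0689239501953 222.39625549316406 wh mm [20.74309731 15.37720394] ang 81.32682800292969 pca -83.8827952359982 radial -81.71449036688625
64.0 mid 69.04412841796875 198.37469482421875 wh mm [25.74872971  4.5889287 ] ang 64.39781188964844 pca -66.8397373167724 radial -156.70888178806598
```

Call:
send_rows --pt "-0.002 -0.0007 0.05 0" --pt "0 0 0.06 0" --pt "0 0 0.06 0" --pt "0 0 0.04 0" --pt "0 0 0.014 0"

```text
t: 49.42
ee_pos: [452.6, -362.2, 20.0]
tcp_rot: [-2.899, -1.203, 0.002]
ft_force: [-0.7, 0.3, 0.6]
gripper_width: 85.1
```

Call:
send_rows --pt "0 0 0 0" --pt "0 0 0 0" --pt "0 0 0 0" --pt "0 0 0 0" --pt "0 0 0 0" --grip 0.03

```text
t: 50.05
ee_pos: [454.1, -363.7, 23.6]
tcp_rot: [2.899, 1.204, 0.002]
ft_force: [0.1, 0.9, 10.4]
gripper_width: 58.9
```

Call:
send_rows --pt "0 0 -0.02 0" --pt "0 0 -0.05 0" --pt "0 0 -0.05 0" --pt "0 0 -0.01 0" --pt "0 0 0 0"

```text
t: 50.68
ee_pos: [453.5, -363.1, 152.6]
tcp_rot: [2.9, 1.204, 0.001]
ft_force: [-0.4, -0.5, -2.7]
gripper_width: 58.5
```

```bash
python3 -c "
from h import *
s=state(); print(s['ee_pos'],s['tcp_rot'],s['gripper_width'],s['ft_force'],s['joint_pos'])"
```

```text
[ 453.51075083 -363.12112165  152.63661042] [2.90011215e+00 1.20430259e+00 9.14389713e-04] 58.45374737738444 [-0.37835184 -0.49451906 -2.70459685] [-7.77930640e-01  5.18593481e-01  1.54948835e+00  4.36997604e-06
  1.07202185e+00  5.67852782e-03]
```

Call:
send_rows --pt "0 0 0 -9.9" --pt "0 0 0 -9.9" --pt "0 0 0 -9.9" --pt "0 0 0 -9.9" --pt "0 0 0 -9.9"

```text
t: 51.3
ee_pos: [452.6, -362.3, 150.2]
tcp_rot: [-2.122, -2.313, -0.0]
ft_force: [0.0, -0.3, -2.5]
gripper_width: 58.1
```

Call:
send_rows --pt "0 0 0 -9.9" --pt "0 0 0 -9.9" --pt "0 0 0 -9.7" --pt "0 0 0 0" --pt "-0.0107 0.0474 0 0"

```text
t: 51.92
ee_pos: [496.9, -345.8, 151.0]
tcp_rot: [-1.482, -2.767, 0.0]
ft_force: [-0.1, -0.4, -1.0]
gripper_width: 59.3
```

Call:
send_rows --pt "-0.0107 0.0474 0 0" --pt "-0.0107 0.0474 0 0" --pt "0 0 0 0" --pt "0 0 0 0" --pt "0 0 0 0"

```text
t: 52.55
ee_pos: [588.1, -310.3, 151.6]
tcp_rot: [-1.475, -2.772, 0.0]
ft_force: [0.5, 0.0, -1.3]
gripper_width: 58.8
```

Call:
send_rows --pt "0 0 0.05 0" --pt "0 0 0.04 0" --pt "0 0 0.025 0" --pt "0 0 0.006 0" --pt "0 0 0.0 0"

```text
t: 53.18
ee_pos: [589.0, -310.3, 31.6]
tcp_rot: [1.474, 2.774, -0.0]
ft_force: [0.8, 0.6, -1.9]
gripper_width: 58.9
```

Call:
send_rows --pt "0 0 0.0005 0" --pt "0 0 0.0005 0" --pt "0 0 0.0005 0" --pt "0 0 0.0005 0" --pt "0 0 0 0"

```text
t: 53.8
ee_pos: [589.1, -309.8, 29.0]
tcp_rot: [-1.472, -2.775, -0.0]
ft_force: [0.0, -0.7, -1.5]
gripper_width: 58.8
```

Call:
send_rows --pt "0 0 0.0005 0" --pt "0 0 0.0005 0" --pt "0 0 0.0005 0" --pt "0 0 0.0005 0" --pt "0 0 0.0 0"

```text
t: 54.42
ee_pos: [589.1, -309.9, 27.7]
tcp_rot: [1.472, 2.775, -0.0]
ft_force: [-2.8, 1.8, 8.4]
gripper_width: 58.9
```

Call:
send_rows --pt "0 0 0 0" --pt "0 0 0 0" --pt "0 0 0 0" --pt "0 0 -0.02 0" --pt "0 0 -0.06 0" --grip 0.085

```text
t: 55.05
ee_pos: [587.8, -309.0, 106.5]
tcp_rot: [-1.47, -2.771, -0.001]
ft_force: [0.3, -1.4, 0.3]
gripper_width: 84.8
```

Call:
send_rows --pt "0 0 -0.06 0" --pt "0 0 -0.06 0" --pt "0 0 -0.05 8.5" --pt "0 0 -0.04 8.5" --pt "0 0 0 8.5"

```text
t: 55.68
ee_pos: [590.0, -310.4, 322.6]
tcp_rot: [2.05, 2.371, 0.002]
ft_force: [0.0, -0.1, -0.6]
gripper_width: 84.6
```

Call:
send_rows --pt "0 0 0 8.5" --pt "0.05 -0.028 0 0" --pt "0 0 0 0" --pt "0 0 0 0" --pt "0 0 0 0"

```text
t: 56.3
ee_pos: [561.4, -260.6, 317.6]
tcp_rot: [2.219, 2.222, 0.0]
ft_force: [0.2, -0.5, -0.3]
gripper_width: 85.1
```

Run:
```python
from h import *
s=state(); print(s["ee_pos"],s["tcp_rot"])
c=eyes.camera("wrist"); save(c,"w7")
lid(c,(596.5,-170),"lidA2"); lid(c,(589,-310),"lidB2")
a=[cv2.imread("pics/%s.png"%n) for n in ("lidA2","lidB2")]
S=eyes.camera("scene"); save(S,"sc7")
b=cv2.resize(np.ascontiguousarray(S["color"][170:310,130:530,::-1]),(800,280),interpolation=3)
w=cv2.resize(cv2.imread("pics/w7.png")[0:300,220:480][:, :],(160,320))
cv2.imwrite("pics/v16.png",cv2.vconcat([cv2.hconcat(a+[w]),b]))
for n in ("scene","side"):
    c=eyes.camera(n); print(n,[(q,np.round(d["position"]).tolist(),round(d["p"],2),px2w(c,[d["position"]],40)[0,:2].round().tolist()) for q in ("weigh_cup1","tin1") for d in spotter.find_in(c,q)])
```

```text
[ 561.41659094 -260.61006973  317.58029416] [2.21921297e+00 2.22227088e+00 2.42477112e-04]
circle [ 594.375 -169.625] 28.225
seal -152.97867 rect [24.37057304  3.36451149] 62.3005256652832 area 24.4375
circle [ 588.625 -308.375] 28.3
circle [ 585.125 -297.625] 28.525
seal -13.058674 rect [20.7668457  12.66685867] 6.009005546569824 area 230.4375
scene [('weigh_cup1', [425.0, 214.0], 0.55, [366.0, 352.0]), ('tin1', [148.0, 256.0], 0.82, [637.0, -538.0]), ('tin1', [221.0, 251.0], 0.8, [599.0, -315.0]), ('tin1', [259.0, 191.0], 0.7, [282.0, -261.0]), ('tin1', [266.0, 254.0], 0.61, [600.0, -170.0]), ('tin1', [253.0, 211.0], 0.6, [398.0, -258.0])]
side [('weigh_cup1', [320.0, 302.0], 0.69, [334.0, 362.0]), ('weigh_cup1', [314.0, 182.0], 0.58, [597.0, -310.0]), ('weigh_cup1', [291.0, 295.0], 0.5, [444.0, 365.0]), ('tin1', [303.0, 199.0], 0.57, [597.0, -171.0]), ('tin1', [358.0, 199.0], 0.53, [367.0, -249.0]), ('tin1', [314.0, 182.0], 0.5, [595.0, -313.0]), ('tin1', [323.0, 159.0], 0.46, [619.0, -512.0])]
```

View pics/v16.png

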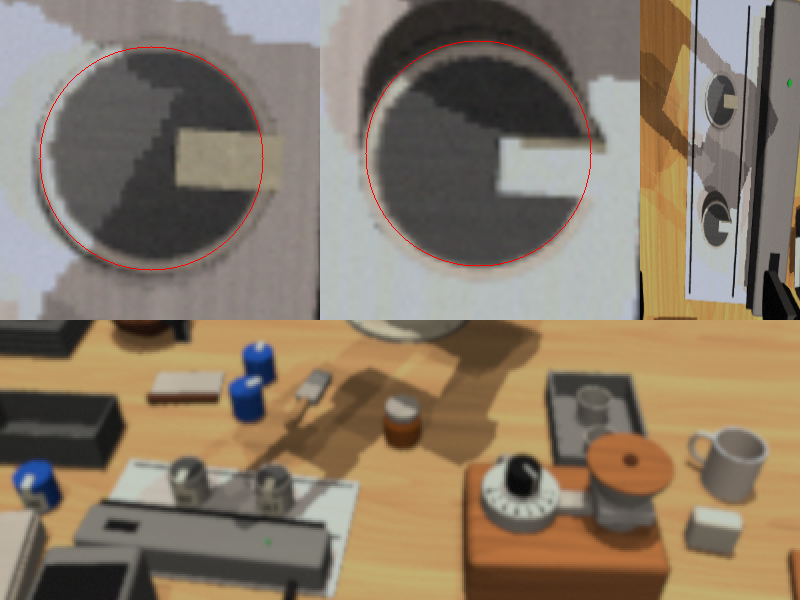

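Final view:
- Both tins stand centred between the lines, seals pointing at the reader's window at about -3°, which matches the reader's own yaw.
- Both cups are in the crate at (590,403) and (600,440).
- The other objects are where they were.

```bash
python3 -c "
from cell import finish_job
print(finish_job())"
```

```text
the job is handed in; nothing more can be done
None
```

I pushed the hopper gate shut, then turned the grind sleeve from 8 to 3. Both weighing cups went into the wash crate, and the two bare-metal tins now stand on the reader's strip. I used 16 picture views and about 56 s of robot time, then handed the job in.

**What the last checks showed**
- **Tins:** both stand upright within about 2 mm of the strip's midline. Their seals point at the window at about -3°, which matches the reader's own angle to within about 2°. I judged these angles from the seal edges in the last picture; the automatic fit on that picture was unreliable.
- **Cups:** the side camera found both in the crate. The scene camera's finder reported only one, because the hopper hides the other, but both show in the picture I viewed.
- **Sleeve:** after I let go, the pointer was at 3.
- **Other things:** the blue tins, jar, brush and the rest look unmoved.

**What disagreed or is less certain**
- **Gate travel:** it moved only about 36 mm, not 45 mm. It stopped firmly at the same place in two pushes at different heights, so I took it as starting partly closed and now being fully shut.
- **Push force:** the first push reached about 44 N horizontally. The moment readings, and the same stop in the higher push, show the fingertips were pressing the tab, not the gripper's body on the lid.

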